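Slide the sample plate out over the edge and dock it

ROBOT

A 6-joint arm with a two-finger parallel gripper is mounted at the origin on a cart in front of the work surface, level with it; the furniture and walls round the work are solid. World frame = base frame: x ahead of the robot, y to its left, z up, the work surface at z = 0. Lengths are in m, angles in degrees, forces in N, time in s.
With the tool pointing down it reaches from about 0.25 to 0.775 m from the base axis. Payload 4 kg.
Tool frame: the origin (TCP) lies on the centre line of the jaws, within the pads' length; the fingertips stand 8 mm ahead of it and the grasp point (between the pads) lies 11 mm behind it; z points along the fingers, y is the line along which they close (so a half turn about z gives the same grasp; the last joint's range is limited). The gripper opens to 85 mm and grips with 20 to 120 N. Pads are 22 mm wide; open, the fingers measure 114 mm over their backs; the gripper's body (76 mm by 85 mm) begins 54 mm behind the grasp point. The pads swing forward as they close: fully open they stand 13 mm farther back than shut.
Start: joints at [-80.105, 4.996, 78.535, -0, 96.463, -5.907], TCP at [0.15, -0.529, 0.239] pointing down, gripper open.
Joint ranges: [-177.83, 177.83], [-43.37, 116.18], [15.69, 146.23], [-61.86, 241.86], [9.47, 152.12], [-147.06, 147.06]. Speed limits (degrees/s): [159.86, 159.86, 180, 180, 180, 180].

INTERFACE

Orientations are given as [roll, pitch, yaw] about the fixed x, y, z axes, in that order (R = Rz(yaw) Ry(pitch) Rx(roll)).
In Python, from cell import arm gives the robot as it stands.
- The arm moves only by the tool move_arm, never from a script. Its argument "deltas" is a list of rows, each an object of numbers: "dx", "dy", "dz": the shift along the tool's x, y, z normalised to -1 to 1, where 1 is 0.04 m; "ax", "ay", "az": the turn, a rotation vector about the tool's x, y, z normalised to -1 to 1, where 1 is 180 degrees. In form: [{"dx": .., "dy": .., "dz": .., "ax": .., "ay": .., "az": ..}, ...]. A call has 1 to 10 rows; each row shifts and turns the commanded pose from where the row before left it, along the tool's axes as they then stand; what a row does not reach is not made up. A row lasts 1/12 s, in which the tool goes at most 41.7 mm and 7.16 degrees, less where a joint would pass 70% of its speed; a pose out of reach is approached as far as the arm can. A call with a number of a shift or a turn outside -1 to 1 is refused whole. A call with a gripper value outside its range is refused whole. "gripper" is the opening, from 0 (shut) to 1 (fully open), set as the call begins (left out, the last holds). The fingers move at their own pace and stop on an object; the grip force is fixed at half the most. Time passes only in rows, so rows that do not move let the fingers close. It gives the time, the measured TCP pose, the force, the opening and the grip force at its end, in the units of the state.
- arm.get_obs(): the state, without advancing time (a new reading comes with each control period).
- arm.read_camera(name): name is "scene" or "top"; returns a dict with "pixels" (480x640x3 uint8, blue, green, red), "range_z" (480x640 float32, m along the optical axis (not along the pixel's ray), 0 where there is no reading), "fx", "fy", "cx", "cy" (pixels), "extrinsics" (4x4, takes a point from camera to world coordinates). Camera axes: x right, y down, z forward; pixel columns grow to the right and rows downward; lengths in m; the calibration is good to about 2 mm. A picture is of the moment at which its call begins.
- arm.finish_job(): hands the job in; it is judged then, once.
The state is a dict: "clock": time; "joint_pos": joint angles; "joint_velocities": joint speeds; "joint_torque": joint torques, N m; "position": TCP position; "orientation": TCP orientation; "ft_force": force on the tool from outside, world axes, zero at the start; "ft_torque": the same for the moment, N m; "finger_gap": finger opening in m; "finger_force": force on a finger pad.
Only numpy, scipy, OpenCV 4.12 (cv2) and the standard library are available. Lean on these libraries where they do the work, as an engineer would, in place of code of your own. Each camera call takes 0.05 s, during which the arm holds its last target. There are 200 camera calls.

TASK

The thin steel sample plate lies between the rails of the storage tray, where no finger can get under or beside it. Press lightly on its top and draw it out over the tray's open edge until its end sticks out far enough to take hold of, then grip that end, lift the plate off and lay it between the rails of the white dock, slide it fully home until it is felt to press on the orange end stop, and let go. Keep every press and push light (around 5 N, never over 18), do not drop it, and leave the pot, jar and vial alone.

Things in the scene. Friction and masses are not known exactly. Their poses are not given: they have to be found in the camera images.
- plate: thin flat stainless steel plate, 110 mm long (own x) by 60 wide (own y) by 3 thick, 0.1 to 0.2 kg, with rows of dark round spots and a thin blue stripe near its front (-x) end. Origin at the centre of its underside, z up. It starts flat on the tray's deck, its x roughly along the tray's x, back end 1 to 8 mm from the back wall, nothing overhanging. It tips off if more than 55 mm overhangs
- storage_tray: fixed raised stand, aluminium deck, blue rails. Origin: centre of its underside on the worktop; x from open front edge to back wall, z up. Deck top at z = 45 mm, x -60 to +60 mm. Front edge open, free air before it. Side rails 7 mm above deck, 66 mm apart inside (3 mm free each side of the plate), 82 outside, ending at the front edge; back wall's inner face at x = +60 mm, 12 mm above deck
- dock: fixed raised stand, white, dark rails, orange end stop. Origin: centre of its underside on the worktop; x from open front edge to stop, z up. Deck top at z = 45 mm, x -35 to +35 mm. Side rails 7 mm above deck, 68 mm apart inside, 84 outside; free air before the front edge; stop's inner face at x = +35 mm, 12 mm above deck. With the plate home, plate centre is at dock x = -20 mm
- tray_edge (a point): middle of the tray's open front edge, on the deck's top, tray x = -60 mm; axes as the tray's. All decks, rails and stops are rigid; both decks are smooth and grip the plate about half as well as a fingertip does, so a finger pressed on the plate with about 5 N drags it along, while one pressed with less than about 3 N may slip
- dock_stop (a point): foot of the dock's end stop, middle of its inner face, on the deck's top; axes as the dock's
- plate_front (a point): middle of the plate's front (blue stripe) end, at its underside, plate x = -55 mm; axes as the plate's. This end leaves the tray first and, in the dock, sticks out about 40 mm past the dock's open edge
- plate_back (a point): middle of the plate's back end, at its underside, plate x = +55 mm; axes as the plate's. This end goes against the dock's stop
- end_stop: the dock's orange end stop, an upright 8 mm thick cross wall fixed to the dock, its inner face at dock x = +35 mm; origin and axes as the dock's
- septa_pot: bystander (one like it stands fixed at the back): low white round pot with white cap, 41 mm across, 42 mm high, loose; origin at the centre of its underside
- standard_jar: bystander (one like it stands fixed at the back): white round jar with red cap, 45 mm across, 78 mm high, loose; origin at the centre of its underside
- headspace_vial: bystander: clear vial with pale cap, 22 mm across, 62 mm high, loose; origin at the centre of its underside
There are look-alikes about, which are no part of the job. Of the things that look like the plate, the largest one is meant.

How it is judged (in metres and radians):
On the way, in this order (a step that is already met when the one before it is completed fails the run):
1. the plate lies flat on the tray's deck with its front end sticking out at least 25 mm past the open edge (x of plate_front in the frame of tray_edge between -0.055 and -0.025 m and z of plate in the frame of tray_edge between -0.003 and 0.003 m and angle between plate's own z axis and vertical below 0.1 rad), for 0.2 s.
2. the plate is lifted clear of the tray, at least 15 mm above its deck (height (world z) of plate above 0.06 m and contact force between plate and storage_tray below 0.1 N), for 0.1 s.
3. between the dock's rails, the plate's back end is felt against the end stop (a push of at least 1.5 N) (contact force between plate and end_stop above 1.5 N and x of plate_back in the frame of dock_stop above -0.003 m and z of plate in the frame of dock_stop below 0.004 m and y of plate_back in the frame of dock_stop between -0.008 and 0.008 m), for 0.1 s.
At the end, for the whole second after the job is handed in: the plate lies flat on the dock's deck between its rails, back end within 3 mm of the orange stop, within 8 mm of the middle and 0.12 rad of the dock's direction, at rest and released (x of plate_back in the frame of dock_stop between -0.003 and 0.003 m and y of plate_back in the frame of dock_stop between -0.008 and 0.008 m and z of plate in the frame of dock_stop between -0.002 and 0.002 m and angle between plate's own z axis and vertical below 0.04 rad and angle between the x axis of plate and the x axis of dock, either way round below 0.12 rad and linear speed of plate below 0.02 m/s and contact force between the fingers and plate below 0.1 N); the robot touches nothing.
It fails at once if the plate is pressed or pushed against the tray with more than 18 N (contact force between plate and storage_tray above 18 N).
It fails at once if the plate is pressed or pushed against the dock with more than 18 N (a drop counts) (contact force between plate and dock above 18 N).
It fails at once if the plate falls below the decks (height (world z) of plate below 0.03 m).
It fails at once if the pot, the jar or the vial is moved by more than 20 mm (distance of any of septa_pot, standard_jar, headspace_vial from where it was at the start of the episode above 0.02 m).
It also fails if it takes over 72 s, if anything falls off the work surface, if the arm or the gripper's body presses on something with over 40 N, if the wrist force passes 120 N, or if a joint passes its speed limit or range.

## Working session

There is one attempt and no reset: what is moved stays moved. The work goes in short steps, Python scripts to look and compute and a tool call to move; the robot and the scene stay as the last step left them, time stands still between calls to the robot, and variables do not carry over. Pictures are saved under pics/ and viewed, at most 10 in all, crops included, and the job is handed in when it is done.

Besides the shell and the picture viewer there is one more tool, called after ">>>" as name(argument=value, ...) on one line, values as JSON. move_arm: Moves the arm, as the interface text tells. Its arguments: {"type":"object","properties":{"deltas":{"type":"array","items":{"type":"object","properties":{"dx":{"type":"number","minimum":-1,"maximum":1},"dy":{"type":"number","minimum":-1,"maximum":1},"dz":{"type":"number","minimum":-1,"maximum":1},"ax":{"type":"number","minimum":-1,"maximum":1},"ay":{"type":"number","minimum":-1,"maximum":1},"az":{"type":"number","minimum":-1,"maximum":1}}}},"gripper":{"type":"number"}},"required":["deltas"]}

```bash
mkdir -p pics; ls; cat > h.py <<'E'
import numpy as np, cv2
from cell import arm
def shot(n):
    c=arm.read_camera(n); return c
def world(c):
    z=c["range_z"]; v,u=np.mgrid[0:480,0:640]
    P=np.stack([(u-c["cx"])/c["fx"]*z,(v-c["cy"])/c["fy"]*z,z],-1)
    E=np.array(c["extrinsics"]); return P@E[:3,:3].T+E[:3,3]
def ray(c,u,v,h):
    E=np.array(c["extrinsics"]); d=E[:3,:3]@np.array([(u-c["cx"])/c["fx"],(v-c["cy"])/c["fy"],1]); o=E[:3,3]
    return o+d*(h-o[2])/d[2]
E
python3 - <<'E'
from h import *
for n in("scene","top"):
    c=shot(n); cv2.imwrite(f"pics/{n}0.png",c["pixels"]); np.savez(f"{n}0.npz",**c)
    print(n,c["fx"],np.round(c["extrinsics"],3).tolist())
print(arm.get_obs())
E
```

```text
pics
scene 451.68174545353276 [[0.875, -0.322, 0.362, 0.28], [-0.484, -0.555, 0.677, -0.793], [-0.017, -0.767, -0.641, 0.601], [0.0, 0.0, 0.0, 1.0]]
top 437.47421570086453 [[-0.018, -0.982, 0.19, 0.417], [-1.0, 0.017, -0.005, -0.219], [0.002, -0.19, -0.982, 0.888], [0.0, 0.0, 0.0, 1.0]]
{'clock': 0.1, 'joint_pos': array([-8.01041444e+01,  5.03723729e+00,  7.86186833e+01,  2.95581300e-03,
        9.64618180e+01, -5.90730337e+00]), 'joint_velocities': array([-0.01324128, -0.02481907, -0.19445001,  0.05892601,  0.05950694,
        0.00768272]), 'joint_torque': array([ 1.50978201e-03, -3.53017080e+01, -3.14217746e+01, -1.36930421e-04,
        7.94145948e-03, -1.33505358e-05]), 'position': array([ 0.14971813, -0.52877624,  0.23821061]), 'orientation': array([-1.79883189e+02, -1.50396768e-02,  1.58034733e+01]), 'ft_force': array([ 0.96495525, -0.23047092, -0.24322398]), 'ft_torque': array([-0.0004397 , -0.00345386, -0.00399336]), 'finger_force': 0.0, 'finger_gap': 0.0852693232619631}
```

View pics/top0.png

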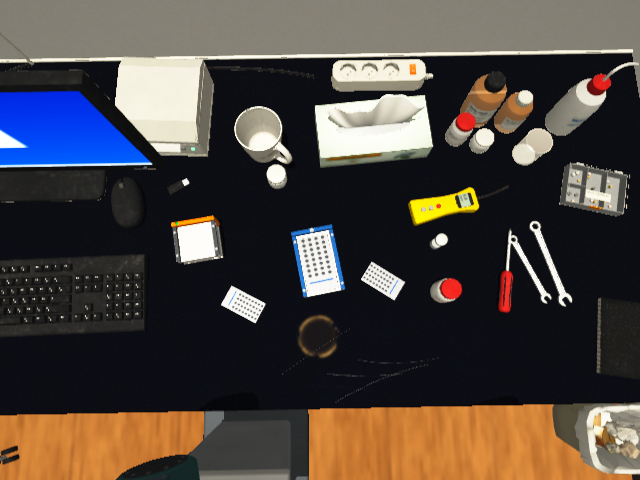

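View pics/scene0.png

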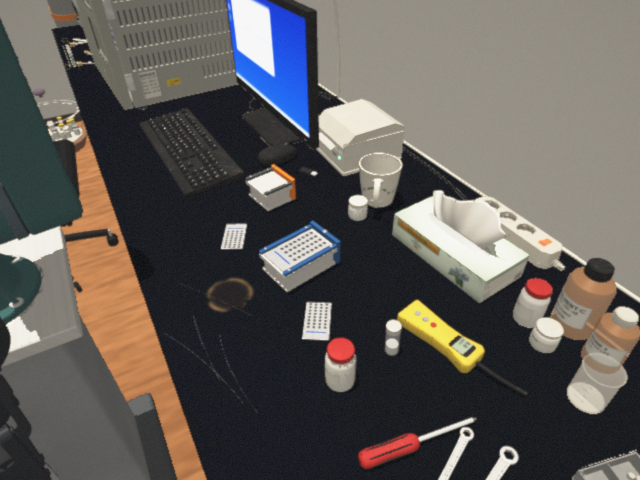

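The top view shows the tray with the plate at about (318,260), its open edge facing the robot. The dock is at (197,240) with the orange stop on its far side. The pot is at (277,177), the vial at (439,241) and the jar at (447,290). The small cards at (243,304) and (383,281) are look-alikes.

```bash
python3 - <<'E'
from h import *
c=dict(np.load("top0.npz")); W=world(c); im=c["pixels"]; hsv=cv2.cvtColor(im,cv2.COLOR_BGR2HSV)
def rect(m,box,h,name):
    mm=np.zeros_like(m);x0,y0,x1,y1=box;mm[y0:y1,x0:x1]=m[y0:y1,x0:x1]
    v,u=np.nonzero(mm); P=np.array([ray(c,a,b,h)[:2] for a,b in zip(u,v)]).astype(np.float32)
    r=cv2.minAreaRect(P*1000); z=np.median(W[v,u,2]); print(name,len(u),np.round(r[0],1),np.round(r[1],1),round(r[2],2),"z",round(float(z),4)); print(np.round(cv2.boxPoints(r),1).tolist())
    return v,u
blue=cv2.inRange(hsv,(95,120,60),(125,255,255))
H=W[...,2]
rect(blue&((H>.047)*255).astype(np.uint8),(280,215,355,305),.052,"trayrails")
raised=((H>.035)&(H<.07)).astype(np.uint8)*255
rect(raised,(280,215,355,305),.05,"tray all")
white=cv2.inRange(hsv,(0,0,150),(180,60,255))&raised
white=cv2.morphologyEx(white,cv2.MORPH_CLOSE,np.ones((5,5)))
rect(white,(285,220,350,305),.048,"plate+deck")
rect(raised,(160,205,235,275),.048,"dock all")
rect(white,(160,205,235,275),.045,"dock white")
orange=cv2.inRange(hsv,(5,150,120),(20,255,255))
rect(orange&raised,(160,205,235,275),.057,"orange")
for n,b in dict(pot=(262,160,292,192),jar=(425,272,468,308),vial=(426,230,452,252)).items():
    rect(((H>.03)*255).astype(np.uint8),b,.05,n)
s=im[215:305,165:355]; cv2.imwrite("pics/crop.png",cv2.resize(s,None,fx=4,fy=4,interpolation=cv2.INTER_NEAREST))
E
```

```text
trayrails 620 [ 545.1 -220.6] [128.5  82. ] 10.13 z 0.0527
[[474.70001220703125, -191.5], [489.1000061035156, -272.29998779296875], [615.5999755859375, -249.6999969482422], [601.0999755859375, -168.89999389648438]]
tray all 2805 [ 544.9 -220.8] [130.   82.2] 10.24 z 0.0484
[[473.6000061035156, -191.89999389648438], [488.20001220703125, -272.79998779296875], [616.0999755859375, -249.6999969482422], [601.5, -168.8000030517578]]
plate+deck 2163 [ 544.8 -221. ] [128.8  76.8] 9.93 z 0.0477
[[474.70001220703125, -194.3000030517578], [488.0, -269.8999938964844], [614.7999877929688, -247.6999969482422], [601.5999755859375, -172.10000610351562]]
dock all 1832 [591.2  17. ] [82.5 88.3] 9.16 z 0.0457
[[543.4000244140625, 54.0], [557.5, -33.099998474121094], [638.9000244140625, -20.0], [624.9000244140625, 67.19999694824219]]
dock white 1275 [587.4  18.5] [71.  81.3] 9.23 z 0.045
[[545.7999877929688, 53.0], [558.7999877929688, -27.299999237060547], [628.9000244140625, -15.899999618530273], [615.9000244140625, 64.30000305175781]]
orange 170 [624.8  20.8] [ 9.5 86.2] 9.23 z 0.0563
[[613.2000122070312, 62.599998474121094], [627.0, -22.5], [636.4000244140625, -21.0], [622.5999755859375, 64.0999984741211]]
pot 333 [ 728.2 -143.6] [38.4 65. ] 64.62 z 0.0421
[[690.7000122070312, -147.10000610351562], [749.2999877929688, -174.89999389648438], [765.7999877929688, -140.1999969482422], [707.0999755859375, -112.30000305175781]]
jar 542 [ 483.3 -467.7] [43.4 54.3] 24.73 z 0.0764
[[452.20001220703125, -452.1000061035156], [475.0, -501.3999938964844], [514.4000244140625, -483.20001220703125], [491.70001220703125, -433.8999938964844]]
vial 154 [ 580.6 -461.1] [27.3 30. ] 85.78 z 0.0604
[[564.5999755859375, -473.6000061035156], [594.5999755859375, -475.8999938964844], [596.5999755859375, -448.6000061035156], [566.5999755859375, -446.3999938964844]]
```

View pics/crop.png

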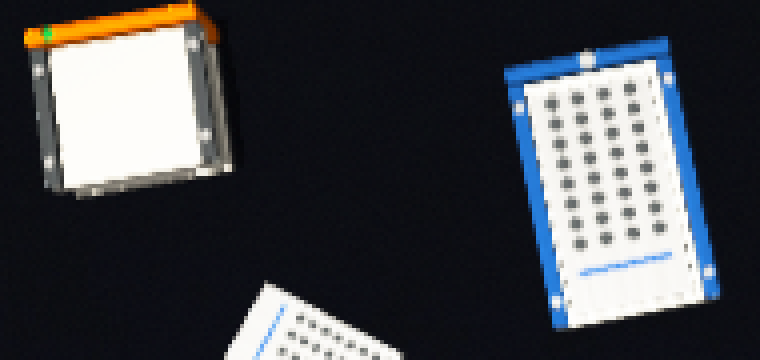

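The crop shows the plate between the blue rails with its stripe end at the open edge (crop row ~320). The dock is empty, with the orange stop at crop row ~30. Tray yaw is about 10.1° with its centre at (541,-221) mm. Dock yaw is about 9.2° with the stop foot at (620.5,20). The sizes match the given ones. Next I move above the plate with the gripper shut.

>>> move_arm(deltas=[{"az":0.0317},{"dx":0.8,"dy":-0.4},{"dx":0.8,"dy":-0.4},{"dx":0.8,"dy":-0.4},{"dx":0.8,"dy":-0.4},{"dx":0.8,"dy":-0.4},{"dx":0.8,"dy":-0.4},{"dx":0.8,"dy":-0.4},{"dx":0.8,"dy":-0.4},{"dx":0.8,"dy":-0.4}], gripper=0)

```text
$.deltas[0]: bad value
```

>>> move_arm(deltas=[{"dx":0.8,"dy":-0.4},{"dx":0.8,"dy":-0.4},{"dx":0.8,"dy":-0.4},{"dx":0.8,"dy":-0.4},{"dx":0.8,"dy":-0.4},{"dz":0.8},{"dz":0.8},{"dz":0.8},{"dz":0.6},{}])

```text
$.deltas[0]: bad value
```

>>> move_arm(deltas=[{"dx":0,"dy":0,"dz":0,"ax":0,"ay":0,"az":0.0317},{"dx":0.8,"dy":-0.4,"dz":0,"ax":0,"ay":0,"az":0},{"dx":0.8,"dy":-0.4,"dz":0,"ax":0,"ay":0,"az":0},{"dx":0.8,"dy":-0.4,"dz":0,"ax":0,"ay":0,"az":0},{"dx":0.8,"dy":-0.4,"dz":0,"ax":0,"ay":0,"az":0},{"dx":0.8,"dy":-0.4,"dz":0,"ax":0,"ay":0,"az":0},{"dx":0.8,"dy":-0.4,"dz":0,"ax":0,"ay":0,"az":0},{"dx":0.8,"dy":-0.4,"dz":0,"ax":0,"ay":0,"az":0},{"dx":0.8,"dy":-0.4,"dz":0,"ax":0,"ay":0,"az":0},{"dx":0.8,"dy":-0.4,"dz":0,"ax":0,"ay":0,"az":0}], gripper=0)

```text
clock: 0.93
position: [0.4091, -0.3355, 0.2388]
orientation: [-180.0, 0.0, 10.1]
ft_force: [-0.1, -0.8, 0.0]
finger_gap: -0.0002
finger_force: 0.0
```

>>> move_arm(deltas=[{"dx":0.8,"dy":-0.4,"dz":0,"ax":0,"ay":0,"az":0},{"dx":0.8,"dy":-0.4,"dz":0,"ax":0,"ay":0,"az":0},{"dx":0.8,"dy":-0.4,"dz":0,"ax":0,"ay":0,"az":0},{"dx":0.8,"dy":-0.4,"dz":0,"ax":0,"ay":0,"az":0},{"dx":0.8,"dy":-0.4,"dz":0,"ax":0,"ay":0,"az":0},{"dx":0,"dy":0,"dz":0.8,"ax":0,"ay":0,"az":0},{"dx":0,"dy":0,"dz":0.8,"ax":0,"ay":0,"az":0},{"dx":0,"dy":0,"dz":0.8,"ax":0,"ay":0,"az":0},{"dx":0,"dy":0,"dz":0.8,"ax":0,"ay":0,"az":0},{"dx":0,"dy":0,"dz":0,"ax":0,"ay":0,"az":0}])

```text
clock: 1.77
position: [0.5468, -0.2274, 0.1021]
orientation: [-179.4, 0.8, 10.1]
ft_force: [-2.2, -0.3, -1.2]
finger_gap: 0.0
finger_force: 0.0
```

>>> move_arm(deltas=[{"dx":0.25,"dy":-0.09,"dz":0,"ax":0,"ay":0,"az":0},{"dx":0.25,"dy":-0.09,"dz":0,"ax":0,"ay":0,"az":0},{"dx":0,"dy":0,"dz":0.4,"ax":0,"ay":0,"az":0},{"dx":0,"dy":0,"dz":0.4,"ax":0,"ay":0,"az":0},{"dx":0,"dy":0,"dz":0,"ax":0,"ay":0,"az":0},{"dx":0,"dy":0,"dz":0,"ax":0,"ay":0,"az":0},{"dx":0,"dy":0,"dz":0,"ax":0,"ay":0,"az":0}])

```text
clock: 2.35
position: [0.5718, -0.22, 0.0821]
orientation: [179.8, -0.2, 10.1]
ft_force: [0.4, 0.1, -0.0]
finger_gap: 0.0003
finger_force: 0.0
```

>>> move_arm(deltas=[{"dx":0,"dy":-0.1,"dz":0.25,"ax":0,"ay":0,"az":0},{"dx":0,"dy":0,"dz":0.25,"ax":0,"ay":0,"az":0},{"dx":0,"dy":0,"dz":0,"ax":0,"ay":0,"az":0},{"dx":0,"dy":0,"dz":0,"ax":0,"ay":0,"az":0},{"dx":0,"dy":0,"dz":0,"ax":0,"ay":0,"az":0}])

```text
clock: 2.77
position: [0.5691, -0.2156, 0.059]
orientation: [-180.0, 0.0, 10.1]
ft_force: [0.1, 0.8, 0.6]
finger_gap: -0.0002
finger_force: 0.0
```

```bash
python3 - <<'E'
from h import *
for n in("scene","top"):
    c=shot(n); cv2.imwrite(f"pics/{n}1.png",c["pixels"])
    if n=="scene": cv2.imwrite("pics/s1c.png",cv2.resize(c["pixels"][170:330,210:400],None,fx=3,fy=3))
print(arm.get_obs()["position"],arm.get_obs()["ft_force"])
E
```

```text
[ 0.5695011  -0.21582833  0.05963527] [-0.40777883  0.10618486 -0.18745698]
```

View pics/s1c.png

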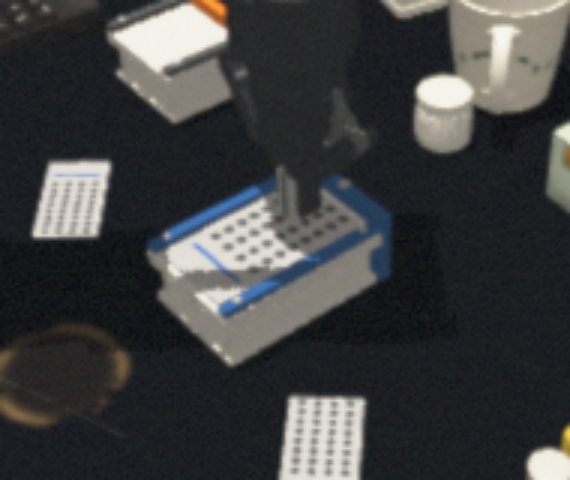

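The close view shows the shut fingertips just above the plate at (300,215), midway between the rails. I'll go down in small steps until I feel about 5 N.

>>> move_arm(deltas=[{"dx":0,"dy":0,"dz":0.05,"ax":0,"ay":0,"az":0},{"dx":0,"dy":0,"dz":0.025,"ax":0,"ay":0,"az":0},{"dx":0,"dy":0,"dz":0,"ax":0,"ay":0,"az":0},{"dx":0,"dy":0,"dz":0,"ax":0,"ay":0,"az":0}])

```text
clock: 3.2
position: [0.5693, -0.2156, 0.0563]
orientation: [180.0, 0.0, 10.1]
ft_force: [-0.4, -1.0, -0.3]
finger_gap: -0.0003
finger_force: 0.0
```

>>> move_arm(deltas=[{"dx":0,"dy":0,"dz":0.025,"ax":0,"ay":0,"az":0},{"dx":0,"dy":0,"dz":0,"ax":0,"ay":0,"az":0},{"dx":0,"dy":0,"dz":0,"ax":0,"ay":0,"az":0},{"dx":0,"dy":0,"dz":0,"ax":0,"ay":0,"az":0}])

```text
clock: 3.53
position: [0.5695, -0.2157, 0.0561]
orientation: [180.0, -0.0, 10.1]
ft_force: [-1.1, 1.0, 5.5]
finger_gap: -0.0
finger_force: 2.5
```

>>> move_arm(deltas=[{"dx":-0.06,"dy":0,"dz":0,"ax":0,"ay":0,"az":0},{"dx":-0.06,"dy":0,"dz":0,"ax":0,"ay":0,"az":0},{"dx":-0.06,"dy":0,"dz":0,"ax":0,"ay":0,"az":0},{"dx":-0.06,"dy":0,"dz":0,"ax":0,"ay":0,"az":0},{"dx":0,"dy":0,"dz":0,"ax":0,"ay":0,"az":0}])

```text
clock: 3.95
position: [0.56, -0.2177, 0.0561]
orientation: [179.9, -0.1, 10.1]
ft_force: [0.9, 0.4, 5.9]
finger_gap: -0.0003
finger_force: 2.9
```

>>> move_arm(deltas=[{"dx":-0.08,"dy":0,"dz":0,"ax":0,"ay":0,"az":0},{"dx":-0.08,"dy":0,"dz":0,"ax":0,"ay":0,"az":0},{"dx":-0.08,"dy":0,"dz":0,"ax":0,"ay":0,"az":0},{"dx":-0.08,"dy":0,"dz":0,"ax":0,"ay":0,"az":0},{"dx":-0.08,"dy":0,"dz":0,"ax":0,"ay":0,"az":0},{"dx":-0.08,"dy":0,"dz":0,"ax":0,"ay":0,"az":0},{"dx":-0.08,"dy":0,"dz":0,"ax":0,"ay":0,"az":0},{"dx":-0.08,"dy":0,"dz":0,"ax":0,"ay":0,"az":0},{"dx":0,"dy":0,"dz":0,"ax":0,"ay":0,"az":0},{"dx":0,"dy":0,"dz":0,"ax":0,"ay":0,"az":0}])

```text
clock: 4.78
position: [0.5346, -0.2222, 0.056]
orientation: [179.9, -0.0, 10.1]
ft_force: [0.5, 1.4, 6.8]
finger_gap: -0.0002
finger_force: 3.1
```

```bash
cat >> h.py <<'E'
def plate(c,tag,box=(285,230,345,345)):
    # stripe pixels at plate top, plus front-most bright pixels
    im=c["pixels"];hsv=cv2.cvtColor(im,cv2.COLOR_BGR2HSV);H=world(c)[...,2]
    w=cv2.inRange(hsv,(0,0,110),(180,70,255))&((H>.04)&(H<.056)).astype(np.uint8)*255
    m=np.zeros_like(w);x0,y0,x1,y1=box;m[y0:y1,x0:x1]=w[y0:y1,x0:x1]
    v,u=np.nonzero(m);P=np.array([ray(c,a,b,.048)[:2] for a,b in zip(u,v)])*1000
    return P
def infr(P,o,yaw):
    a=np.radians(yaw);return (P-np.array(o))@np.array([[np.cos(a),-np.sin(a)],[np.sin(a),np.cos(a)]])
E
python3 - <<'E'
from h import *
c=shot("top");P=plate(c,"");Q=infr(P,(482,-231.9),10.1)
cv2.imwrite("pics/t2c.png",cv2.resize(c["pixels"][220:340,270:370],None,fx=5,fy=5,interpolation=0))
Q=Q[np.abs(Q[:,1])<45]
print("frontmost",np.percentile(Q[:,0],[0,.5,1,2]))
for a in range(-45,10,5):
    s=Q[(Q[:,0]>=a)&(Q[:,0]<a+5)]
    if len(s):print(a,len(s),s[:,1].min().round(1),s[:,1].max().round(1))
E
```

```text
frontmost [-31.06554469 -30.38678239 -29.94689909 -28.83841064]
-35 5 -27.4 -9.8
-30 29 -28.5 29.7
-25 31 -29.3 29.3
-20 30 -28.6 30.1
-15 27 -29.3 29.4
-10 31 -28.6 30.2
-5 31 7.4 29.5
0 41 2.6 32.5
5 45 -0.4 33.0
```

View pics/t2c.png

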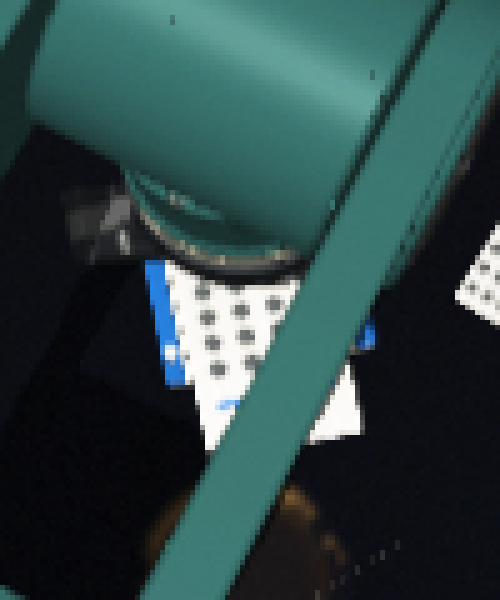

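The crop shows the plate's front end about 30 mm past the edge (crop row ~435) and centred to within 1 mm. I'll drag another 11 mm.

>>> move_arm(deltas=[{"dx":-0.07,"dy":0,"dz":0,"ax":0,"ay":0,"az":0},{"dx":-0.07,"dy":0,"dz":0,"ax":0,"ay":0,"az":0},{"dx":-0.07,"dy":0,"dz":0,"ax":0,"ay":0,"az":0},{"dx":-0.07,"dy":0,"dz":0,"ax":0,"ay":0,"az":0},{"dx":0,"dy":0,"dz":0,"ax":0,"ay":0,"az":0},{"dx":0,"dy":0,"dz":0,"ax":0,"ay":0,"az":0},{"dx":0,"dy":0,"dz":-0.5,"ax":0,"ay":0,"az":0},{"dx":0,"dy":0,"dz":-0.8,"ax":0,"ay":0,"az":0},{"dx":0,"dy":0,"dz":-0.8,"ax":0,"ay":0,"az":0},{"dx":0,"dy":0,"dz":0,"ax":0,"ay":0,"az":0}])

```text
clock: 5.67
position: [0.5257, -0.2254, 0.1457]
orientation: [179.6, -0.4, 10.1]
ft_force: [0.3, -1.1, 1.7]
finger_gap: -0.0002
finger_force: 0.0
```

>>> move_arm(deltas=[{"dx":0,"dy":0,"dz":0,"ax":0,"ay":0,"az":0},{"dx":0,"dy":0,"dz":0,"ax":0,"ay":0,"az":0},{"dx":0,"dy":0,"dz":0,"ax":0,"ay":0,"az":0}], gripper=1)

```text
clock: 5.92
position: [0.5221, -0.2232, 0.1367]
orientation: [-179.8, 0.2, 10.1]
ft_force: [-0.4, 1.1, -0.2]
finger_gap: 0.0357
finger_force: 0.0
```

```bash
python3 - <<'E'
from h import *
c=shot("top");P=plate(c,"");Q=infr(P,(482,-231.9),10.1)
Q=Q[np.abs(Q[:,1])<45]
print("frontmost",np.percentile(Q[:,0],[0,.5,1,2]))
for a in range(-45,10,5):
    s=Q[(Q[:,0]>=a)&(Q[:,0]<a+5)]
    if len(s):print(a,len(s),s[:,1].min().round(1),s[:,1].max().round(1))
p=arm.get_obs()["position"]*1000;print(p,infr(p[:2],(482,-231.9),10.1))
E
```

```text
frontmost [-42.09889547 -41.24721282 -40.39886924 -38.81771442]
-45 9 -29.2 -15.4
-40 22 -28.1 30.0
-35 22 -29.2 29.6
-30 22 -28.1 30.1
-25 20 11.5 29.3
-20 30 8.5 30.1
-15 37 3.7 29.4
-10 41 0.7 30.2
-5 45 -4.2 29.5
0 57 -7.2 32.5
5 60 -12.1 33.0
[ 522.16279265 -223.18422951  136.70260292] [41.06885322  1.53748631]
```

The plate now overhangs 41 mm, centred and straight. Next I go over its end and down with the fingers either side.

>>> move_arm(deltas=[{"dx":-0.6,"dy":0.025,"dz":0,"ax":0,"ay":0,"az":0},{"dx":-0.6,"dy":0,"dz":0,"ax":0,"ay":0,"az":0},{"dx":-0.475,"dy":0,"dz":0,"ax":0,"ay":0,"az":0},{"dx":0,"dy":0,"dz":0,"ax":0,"ay":0,"az":0},{"dx":0,"dy":0,"dz":0.6,"ax":0,"ay":0,"az":0},{"dx":0,"dy":0,"dz":0.6,"ax":0,"ay":0,"az":0},{"dx":0,"dy":0,"dz":0,"ax":0,"ay":0,"az":0},{"dx":0,"dy":0,"dz":0,"ax":0,"ay":0,"az":0},{"dx":0,"dy":0,"dz":0,"ax":0,"ay":0,"az":0}])

```text
clock: 6.72
position: [0.4583, -0.2365, 0.0916]
orientation: [180.0, -0.0, 10.1]
ft_force: [-0.6, -1.0, 0.9]
finger_gap: 0.0856
finger_force: 0.0
```

```bash
python3 - <<'E'
from h import *
o=arm.get_obs();p=o["position"]*1000;print(p,infr(p[:2],(482,-231.9),10.1),o["finger_gap"],o["orientation"])
c=shot("scene");cv2.imwrite("pics/s3c.png",cv2.resize(c["pixels"][170:330,190:380],None,fx=3,fy=3))
E
```

```text
[ 458.32930274 -236.5372709    91.63028319] [-24.11709974  -0.41435526] 0.0855985228665367 [ 1.79999279e+02 -4.38099642e-03  1.01105712e+01]
```

View pics/s3c.png

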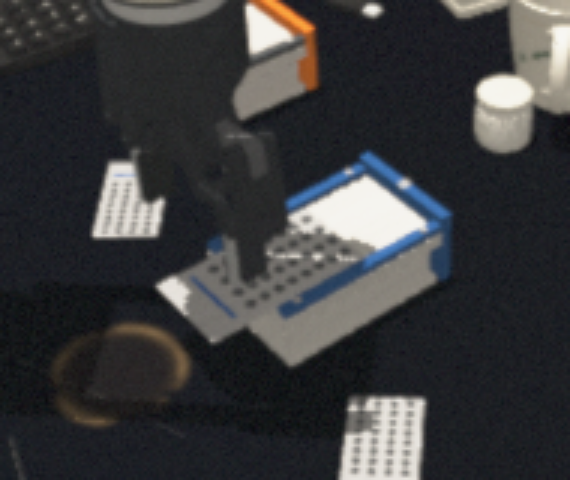

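The fingers straddle the overhanging end, with the near one at (250,270). I'll go down 60 mm with a 1 mm centring correction.

>>> move_arm(deltas=[{"dx":-0.05,"dy":-0.02,"dz":0.3,"ax":0,"ay":0,"az":0},{"dx":0,"dy":0,"dz":0.3,"ax":0,"ay":0,"az":0},{"dx":0,"dy":0,"dz":0.3,"ax":0,"ay":0,"az":0},{"dx":0,"dy":0,"dz":0.3,"ax":0,"ay":0,"az":0},{"dx":0,"dy":0,"dz":0.25,"ax":0,"ay":0,"az":0},{"dx":0,"dy":0,"dz":0,"ax":0,"ay":0,"az":0},{"dx":0,"dy":0,"dz":0,"ax":0,"ay":0,"az":0},{"dx":0,"dy":0,"dz":0,"ax":0,"ay":0,"az":0}])

```text
clock: 7.43
position: [0.456, -0.2362, 0.0334]
orientation: [180.0, -0.0, 10.1]
ft_force: [0.2, 0.1, 0.6]
finger_gap: 0.0855
finger_force: 0.0
```

>>> move_arm(deltas=[{"dx":0,"dy":0,"dz":0,"ax":0,"ay":0,"az":0},{"dx":0,"dy":0,"dz":0,"ax":0,"ay":0,"az":0},{"dx":0,"dy":0,"dz":0,"ax":0,"ay":0,"az":0},{"dx":0,"dy":0,"dz":0,"ax":0,"ay":0,"az":0},{"dx":0,"dy":0,"dz":0,"ax":0,"ay":0,"az":0}], gripper=0.73)

```text
clock: 7.85
position: [0.4559, -0.2362, 0.0336]
orientation: [180.0, -0.0, 10.1]
ft_force: [0.3, 0.7, -0.2]
finger_gap: 0.0623
finger_force: 0.0
```

```bash
python3 - <<'E'
from h import *
c=shot("top");P=plate(c,"");Q=infr(P,(482,-231.9),10.1)
Q=Q[np.abs(Q[:,1])<45]
print("frontmost",np.percentile(Q[:,0],[0,.5,1,2]))
for a in range(-45,10,5):
    s=Q[(Q[:,0]>=a)&(Q[:,0]<a+5)]
    if len(s):print(a,len(s),s[:,1].min().round(1),s[:,1].max().round(1))
o=arm.get_obs();print(o["position"],o["finger_gap"],o["ft_force"],o["finger_force"])
E
```

```text
frontmost [60.51723682 62.79836131 64.70688797 66.97309997]
[ 0.45581764 -0.23614406  0.03355052] 0.06250291588441145 [-0.29874309  1.20674419 -0.19925681] 0.0
```

>>> move_arm(deltas=[{"dx":0,"dy":0,"dz":0,"ax":0,"ay":0,"az":0},{"dx":0,"dy":0,"dz":0,"ax":0,"ay":0,"az":0},{"dx":0,"dy":0,"dz":0,"ax":0,"ay":0,"az":0},{"dx":0,"dy":0,"dz":0,"ax":0,"ay":0,"az":0},{"dx":0,"dy":0,"dz":0,"ax":0,"ay":0,"az":0}], gripper=0)

```text
clock: 8.32
position: [0.4558, -0.2362, 0.0336]
orientation: [180.0, -0.0, 10.1]
ft_force: [-1.3, 0.6, 3.5]
finger_gap: 0.0576
finger_force: 63.3
```

>>> move_arm(deltas=[{"dx":0,"dy":0,"dz":-0.05,"ax":0,"ay":0,"az":0},{"dx":0,"dy":0,"dz":-0.1,"ax":0,"ay":0,"az":0},{"dx":0,"dy":0,"dz":-0.15,"ax":0,"ay":0,"az":0},{"dx":0,"dy":0,"dz":-0.15,"ax":0,"ay":0,"az":0},{"dx":0,"dy":0,"dz":-0.15,"ax":0,"ay":0,"az":0},{"dx":0,"dy":0,"dz":-0.15,"ax":0,"ay":0,"az":0},{"dx":0,"dy":0,"dz":0,"ax":0,"ay":0,"az":0},{"dx":0,"dy":0,"dz":0,"ax":0,"ay":0,"az":0},{"dx":0,"dy":0,"dz":0,"ax":0,"ay":0,"az":0}])

```text
clock: 9.07
position: [0.4556, -0.236, 0.0632]
orientation: [-180.0, 0.0, 10.1]
ft_force: [-0.5, -0.1, -1.8]
finger_gap: 0.0576
finger_force: 64.3
```

```bash
python3 - <<'E'
from h import *
o=arm.get_obs();print(o["position"],o["finger_gap"],o["ft_force"],o["ft_torque"],o["finger_force"])
c=shot("scene");cv2.imwrite("pics/s4c.png",cv2.resize(c["pixels"][170:330,190:380],None,fx=3,fy=3))
W=world(c);
# plate top points: tray-frame, fit plane
Q=infr(W[...,:2].reshape(-1,2)*1000,(482,-231.9),10.1);z=W[...,2].ravel()*1000
for x in range(-10,75,10):
    m=(abs(Q[:,0]-x)<4)&(abs(Q[:,1])<24)&(z>40)&(z<115);print(x,m.sum(),np.percentile(z[m],[10,50,75]).round(1) if m.any() else 0)
E
```

```text
[ 0.45560734 -0.23602179  0.06324593] 0.05761140964907763 [-0.52215404 -0.07339111 -1.84737918] [-0.03469411  0.10395122 -0.00900134] 64.25209522247314
-10 10 [75.5 76.  76.8]
0 25 [41.6 44.6 45. ]
10 39 [43.5 44.2 45.1]
20 61 [43.4 45.  75.5]
30 80 [43.5 74.8 75.7]
40 108 [43.8 74.9 75.6]
50 105 [44.  74.9 75.8]
60 108 [44.  74.7 75.5]
70 50 [43.8 44.6 74.2]
```

View pics/s4c.png

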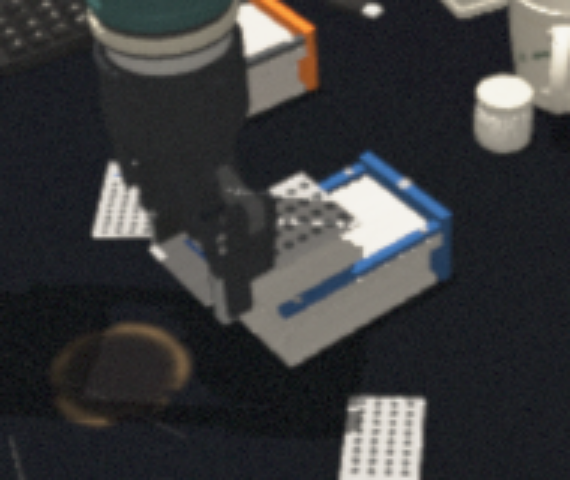

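The plate is held level, its underside about 75 mm above the worktop and clear of the tray. I'll raise it and carry it over to the dock.

>>> move_arm(deltas=[{"dx":0,"dy":0,"dz":-0.4,"ax":0,"ay":0,"az":0.005},{"dx":0,"dy":0,"dz":-0.4,"ax":0,"ay":0,"az":0},{"dx":0.1,"dy":-0.25,"dz":-0.2,"ax":0,"ay":0,"az":0},{"dx":0.2,"dy":-0.45,"dz":0,"ax":0,"ay":0,"az":0},{"dx":0.25,"dy":-0.6,"dz":0,"ax":0,"ay":0,"az":0},{"dx":0.25,"dy":-0.6,"dz":0,"ax":0,"ay":0,"az":0},{"dx":0.25,"dy":-0.6,"dz":0,"ax":0,"ay":0,"az":0},{"dx":0.25,"dy":-0.6,"dz":0,"ax":0,"ay":0,"az":0},{"dx":0.25,"dy":-0.6,"dz":0,"ax":0,"ay":0,"az":0},{"dx":0.25,"dy":-0.6,"dz":0,"ax":0,"ay":0,"az":0}])

```text
clock: 9.95
position: [0.499, -0.0526, 0.1029]
orientation: [-180.0, 0.0, 9.2]
ft_force: [0.2, -0.3, -2.4]
finger_gap: 0.0578
finger_force: 64.6
```

>>> move_arm(deltas=[{"dx":0.25,"dy":-0.6,"dz":0,"ax":0,"ay":0,"az":0},{"dx":0.2,"dy":-0.45,"dz":0,"ax":0,"ay":0,"az":0},{"dx":0.1,"dy":-0.25,"dz":0,"ax":0,"ay":0,"az":0},{"dx":0,"dy":0,"dz":0,"ax":0,"ay":0,"az":0},{"dx":0,"dy":0,"dz":0,"ax":0,"ay":0,"az":0},{"dx":0,"dy":0,"dz":0,"ax":0,"ay":0,"az":0}])

```text
clock: 10.45
position: [0.5124, -0.0007, 0.1031]
orientation: [180.0, 0.0, 9.2]
ft_force: [0.4, -0.4, -2.0]
finger_gap: 0.0581
finger_force: 64.6
```

```bash
cat > d.py <<'E'
from h import *
o=arm.get_obs();p=o["position"]*1000;S=(620.5,20.1);print(p,o["orientation"],"TCP in stop frame",infr(p[:2],S,9.2),o["ft_force"])
zt=p[2]+14.4
c=shot("top");W=world(c);H=W[...,2]*1000;hsv=cv2.cvtColor(c["pixels"],cv2.COLOR_BGR2HSV)
m=(abs(H-zt)<7)&(cv2.inRange(hsv,(0,0,90),(180,90,255))>0)
v,u=np.nonzero(m);P=np.array([ray(c,a,b,zt/1000)[:2] for a,b in zip(u,v)])*1000;Q=infr(P,S,9.2)
k=(Q[:,0]>-140)&(Q[:,0]<20)&(abs(Q[:,1])<50);Q=Q[k];print("n",len(Q))
print("back end x",np.percentile(Q[:,0],[98,99,99.5,100]).round(1))
for a in range(-130,25,10):
    s=Q[(Q[:,0]>=a)&(Q[:,0]<a+10)]
    if len(s):print(a,len(s),s[:,1].min().round(1),s[:,1].max().round(1))
cv2.imwrite("pics/tc.png",cv2.resize(c["pixels"][190:340,140:290],None,fx=4,fy=4,interpolation=0))
E
python3 d.py
```

```text
[512.38382064  -0.68160997 103.07259678] [1.79959323e+02 4.15511940e-02 9.16354668e+00] TCP in stop frame [-110.04798998   -3.22853769] [ 0.36035175 -0.37108224 -2.03035869]
n 605
back end x [-17.8 -17.4 -17.3 -17. ]
-130 47 -31.6 2.3
-120 5 -26.6 -1.8
-90 18 -33.0 -26.2
-80 46 -32.9 -12.6
-70 52 -33.1 -5.4
-60 74 -33.2 -0.8
-50 87 -33.1 12.2
-40 104 -32.8 11.8
-30 131 -33.3 11.8
-20 41 -32.7 11.1
```

View pics/tc.png

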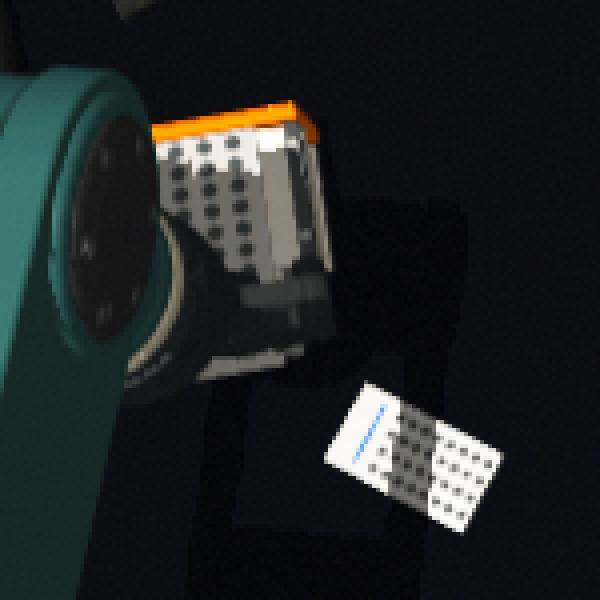

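The crop shows the plate over the dock, its back end about 16 mm short of the orange stop and 3 mm too far right. I'll correct that and lower most of the way.

>>> move_arm(deltas=[{"dx":0,"dy":-0.08,"dz":0,"ax":0,"ay":0,"az":0},{"dx":0,"dy":0,"dz":0.2,"ax":0,"ay":0,"az":0},{"dx":0,"dy":0,"dz":0.3,"ax":0,"ay":0,"az":0},{"dx":0,"dy":0,"dz":0.3,"ax":0,"ay":0,"az":0},{"dx":0,"dy":0,"dz":0.3,"ax":0,"ay":0,"az":0},{"dx":0,"dy":0,"dz":0.2,"ax":0,"ay":0,"az":0},{"dx":0,"dy":0,"dz":0,"ax":0,"ay":0,"az":0},{"dx":0,"dy":0,"dz":0,"ax":0,"ay":0,"az":0},{"dx":0,"dy":0,"dz":0,"ax":0,"ay":0,"az":0}])

```text
clock: 11.25
position: [0.5125, 0.0032, 0.0515]
orientation: [180.0, -0.0, 9.2]
ft_force: [-0.4, -0.8, -0.9]
finger_gap: 0.0577
finger_force: 64.6
```

```bash
python3 d.py
```

```text
[512.54021387   3.19834799  51.48609765] [ 1.79986330e+02 -2.94728487e-02  9.19836283e+00] TCP in stop frame [-109.27327626    0.57650519] [-0.35553323 -0.84025132 -0.92728204]
n 476
back end x [-17.2 -16.7 -16.4 -16.2]
-130 33 -28.5 1.8
-120 6 -25.1 -0.6
-90 13 -28.3 -22.7
-80 38 -29.3 -10.1
-70 45 -28.9 -7.3
-60 59 -29.2 4.6
-50 68 -29.4 9.5
-40 77 -29.3 6.2
-30 97 -28.7 9.0
-20 40 -28.9 9.9
```

>>> move_arm(deltas=[{"dx":0,"dy":0,"dz":0.1,"ax":0,"ay":0,"az":0},{"dx":0,"dy":0,"dz":0.1,"ax":0,"ay":0,"az":0},{"dx":0,"dy":0,"dz":0.1,"ax":0,"ay":0,"az":0},{"dx":0,"dy":0,"dz":0.05,"ax":0,"ay":0,"az":0},{"dx":0,"dy":0,"dz":0,"ax":0,"ay":0,"az":0},{"dx":0,"dy":0,"dz":0,"ax":0,"ay":0,"az":0}])

```text
clock: 11.8
position: [0.512, 0.0033, 0.037]
orientation: [-180.0, 0.0, 9.2]
ft_force: [-0.6, -0.5, -1.6]
finger_gap: 0.0578
finger_force: 64.6
```

>>> move_arm(deltas=[{"dx":0,"dy":0,"dz":0.025,"ax":0,"ay":0,"az":0},{"dx":0,"dy":0,"dz":0,"ax":0,"ay":0,"az":0},{"dx":0,"dy":0,"dz":0,"ax":0,"ay":0,"az":0}])

```text
clock: 12.05
position: [0.5123, 0.0032, 0.0364]
orientation: [180.0, -0.0, 9.2]
ft_force: [-0.2, 0.2, -1.7]
finger_gap: 0.0574
finger_force: 64.6
```

>>> move_arm(deltas=[{"dx":0,"dy":0,"dz":0.025,"ax":0,"ay":0,"az":0},{"dx":0,"dy":0,"dz":0,"ax":0,"ay":0,"az":0},{"dx":0,"dy":0,"dz":0,"ax":0,"ay":0,"az":0}])

```text
clock: 12.3
position: [0.5122, 0.0032, 0.0353]
orientation: [180.0, -0.0, 9.2]
ft_force: [0.6, 1.1, -1.7]
finger_gap: 0.0575
finger_force: 64.6
```

>>> move_arm(deltas=[{"dx":0,"dy":0,"dz":0.02,"ax":0,"ay":0,"az":0},{"dx":0,"dy":0,"dz":0,"ax":0,"ay":0,"az":0},{"dx":0,"dy":0,"dz":0,"ax":0,"ay":0,"az":0}])

```text
clock: 12.55
position: [0.5123, 0.0032, 0.0346]
orientation: [180.0, -0.0, 9.2]
ft_force: [-0.1, 0.5, -1.0]
finger_gap: 0.0577
finger_force: 64.6
```

>>> move_arm(deltas=[{"dx":0,"dy":0,"dz":0.015,"ax":0,"ay":0,"az":0},{"dx":0,"dy":0,"dz":0,"ax":0,"ay":0,"az":0},{"dx":0,"dy":0,"dz":0,"ax":0,"ay":0,"az":0}])

```text
clock: 12.8
position: [0.5124, 0.0032, 0.0341]
orientation: [180.0, -0.0, 9.2]
ft_force: [-1.0, -0.4, -0.3]
finger_gap: 0.0577
finger_force: 64.7
```

```bash
python3 -c "
from h import *
o=arm.get_obs();print(o['position'],o['ft_force'],o['ft_torque'])"; python3 d.py|grep -A1 back
```

```text
[0.51237186 0.00319953 0.03413719] [-0.96395602 -0.38890499 -0.27971579] [0.05571996 0.02178344 0.04415605]
back end x [0.8 1.3 1.6 1.9]
-130 31 -28.4 2.6
```

>>> move_arm(deltas=[{"dx":0,"dy":0,"dz":0.01,"ax":0,"ay":0,"az":0},{"dx":0.06,"dy":0,"dz":0,"ax":0,"ay":0,"az":0},{"dx":0.06,"dy":0,"dz":0,"ax":0,"ay":0,"az":0},{"dx":0.06,"dy":0,"dz":0,"ax":0,"ay":0,"az":0},{"dx":0.06,"dy":0,"dz":0,"ax":0,"ay":0,"az":0},{"dx":0,"dy":0,"dz":0,"ax":0,"ay":0,"az":0},{"dx":0,"dy":0,"dz":0,"ax":0,"ay":0,"az":0}])

```text
clock: 13.43
position: [0.5226, 0.0048, 0.0339]
orientation: [180.0, -0.1, 9.2]
ft_force: [2.1, -0.5, 1.5]
finger_gap: 0.0576
finger_force: 64.8
```

>>> move_arm(deltas=[{"dx":0.025,"dy":0,"dz":0,"ax":0,"ay":0,"az":0},{"dx":0,"dy":0,"dz":0,"ax":0,"ay":0,"az":0},{"dx":0.025,"dy":0,"dz":0,"ax":0,"ay":0,"az":0},{"dx":0,"dy":0,"dz":0,"ax":0,"ay":0,"az":0},{"dx":0,"dy":0,"dz":0,"ax":0,"ay":0,"az":0}])

```text
clock: 13.85
position: [0.5236, 0.005, 0.0336]
orientation: [180.0, 0.0, 9.2]
ft_force: [-1.0, -0.7, 3.4]
finger_gap: 0.0577
finger_force: 64.9
```

>>> move_arm(deltas=[{"dx":0.025,"dy":0,"dz":0,"ax":0,"ay":0,"az":0},{"dx":0,"dy":0,"dz":0,"ax":0,"ay":0,"az":0},{"dx":0.025,"dy":0,"dz":0,"ax":0,"ay":0,"az":0},{"dx":0,"dy":0,"dz":0,"ax":0,"ay":0,"az":0},{"dx":0,"dy":0,"dz":0,"ax":0,"ay":0,"az":0}])

```text
clock: 14.27
position: [0.5258, 0.0054, 0.0336]
orientation: [180.0, -0.0, 9.2]
ft_force: [-1.0, -0.4, 3.8]
finger_gap: 0.0578
finger_force: 65.0
```

>>> move_arm(deltas=[{"dx":0.02,"dy":0,"dz":0,"ax":0,"ay":0,"az":0},{"dx":0,"dy":0,"dz":0,"ax":0,"ay":0,"az":0},{"dx":0,"dy":0,"dz":0,"ax":0,"ay":0,"az":0}])

```text
clock: 14.52
position: [0.5265, 0.0055, 0.0336]
orientation: [180.0, -0.0, 9.2]
ft_force: [-1.0, -0.5, 4.0]
finger_gap: 0.0573
finger_force: 65.0
```

>>> move_arm(deltas=[{"dx":0.02,"dy":0,"dz":0,"ax":0,"ay":0,"az":0},{"dx":0,"dy":0,"dz":0,"ax":0,"ay":0,"az":0},{"dx":0,"dy":0,"dz":0,"ax":0,"ay":0,"az":0}])

```text
clock: 14.77
position: [0.5273, 0.0056, 0.0336]
orientation: [180.0, -0.0, 9.2]
ft_force: [-1.7, 0.2, 4.9]
finger_gap: 0.0578
finger_force: 65.0
```

>>> move_arm(deltas=[{"dx":0.02,"dy":0,"dz":0,"ax":0,"ay":0,"az":0},{"dx":0,"dy":0,"dz":0,"ax":0,"ay":0,"az":0},{"dx":0,"dy":0,"dz":0,"ax":0,"ay":0,"az":0}])

```text
clock: 15.02
position: [0.5281, 0.0058, 0.0336]
orientation: [180.0, -0.0, 9.2]
ft_force: [-1.1, 0.5, 3.9]
finger_gap: 0.0575
finger_force: 65.0
```

>>> move_arm(deltas=[{"dx":0.02,"dy":0,"dz":0,"ax":0,"ay":0,"az":0},{"dx":0,"dy":0,"dz":0,"ax":0,"ay":0,"az":0},{"dx":0,"dy":0,"dz":0,"ax":0,"ay":0,"az":0}])

```text
clock: 15.27
position: [0.5289, 0.0059, 0.0336]
orientation: [180.0, -0.0, 9.2]
ft_force: [-2.2, 0.4, 5.1]
finger_gap: 0.0581
finger_force: 65.0
```

```bash
python3 d.py
```

```text
[528.91011793   5.91067801  33.57645626] [ 1.79992185e+02 -1.33245906e-02  9.19428243e+00] TCP in stop frame [-92.68029976   0.63670481] [-2.18963365  0.41415375  5.11923689]
n 557
back end x [1.5 2.  2.3 2.7]
-110 44 -28.4 4.5
-80 1 -25.5 -25.5
-70 26 -33.4 -15.0
-60 45 -35.5 -8.4
-50 51 -41.2 -1.7
-40 63 -30.7 4.7
-30 77 -41.4 8.6
-20 106 -41.4 5.2
-10 115 -40.3 7.3
0 29 -36.9 6.8
```

>>> move_arm(deltas=[{"dx":0.02,"dy":0,"dz":0,"ax":0,"ay":0,"az":0},{"dx":0,"dy":0,"dz":0,"ax":0,"ay":0,"az":0},{"dx":0,"dy":0,"dz":0,"ax":0,"ay":0,"az":0}])

```text
clock: 15.57
position: [0.5294, 0.006, 0.0336]
orientation: [180.0, 0.0, 9.2]
ft_force: [-1.8, 0.4, 6.4]
finger_gap: 0.0576
finger_force: 65.1
```

>>> move_arm(deltas=[{"dx":0,"dy":0,"dz":0,"ax":0,"ay":0,"az":0}])

```text
clock: 15.65
position: [0.5294, 0.006, 0.0335]
orientation: [180.0, 0.0, 9.2]
ft_force: [-2.3, -0.3, 6.2]
finger_gap: 0.0576
finger_force: 65.1
```

>>> move_arm(deltas=[{"dx":0.015,"dy":0,"dz":0,"ax":0,"ay":0,"az":0},{"dx":0,"dy":0,"dz":0,"ax":0,"ay":0,"az":0},{"dx":0,"dy":0,"dz":0,"ax":0,"ay":0,"az":0}])

```text
clock: 15.9
position: [0.5294, 0.006, 0.0335]
orientation: [180.0, 0.1, 9.2]
ft_force: [-4.4, -1.9, 7.6]
finger_gap: 0.0578
finger_force: 65.2
```

>>> move_arm(deltas=[{"dx":0.015,"dy":0,"dz":0,"ax":0,"ay":0,"az":0},{"dx":0,"dy":0,"dz":0,"ax":0,"ay":0,"az":0},{"dx":0,"dy":0,"dz":0,"ax":0,"ay":0,"az":0}])

```text
clock: 16.15
position: [0.5294, 0.006, 0.0335]
orientation: [-180.0, 0.2, 9.2]
ft_force: [-5.4, -0.7, 7.7]
finger_gap: 0.0579
finger_force: 65.2
```

The plate has stopped advancing and the push is rising, so it is against the stop. One more small push and a hold, then I release.

>>> move_arm(deltas=[{"dx":0.01,"dy":0,"dz":0,"ax":0,"ay":0,"az":0},{"dx":0,"dy":0,"dz":0,"ax":0,"ay":0,"az":0},{"dx":0,"dy":0,"dz":0,"ax":0,"ay":0,"az":0},{"dx":0,"dy":0,"dz":0,"ax":0,"ay":0,"az":0}])

```text
clock: 16.48
position: [0.5294, 0.006, 0.0335]
orientation: [-180.0, 0.2, 9.2]
ft_force: [-6.4, -2.5, 9.2]
finger_gap: 0.0578
finger_force: 65.3
```

>>> move_arm(deltas=[{"dx":-0.025,"dy":0,"dz":-0.015,"ax":0,"ay":0,"az":0},{"dx":0,"dy":0,"dz":0,"ax":0,"ay":0,"az":0},{"dx":0,"dy":0,"dz":0,"ax":0,"ay":0,"az":0}])

```text
clock: 16.73
position: [0.5294, 0.006, 0.0337]
orientation: [-180.0, 0.1, 9.2]
ft_force: [-3.4, -1.1, 4.9]
finger_gap: 0.0578
finger_force: 65.0
```

Loads are eased and the plate is still touching the stop. Now I open the gripper.

>>> move_arm(deltas=[{"dx":0,"dy":0,"dz":0,"ax":0,"ay":0,"az":0},{"dx":0,"dy":0,"dz":0,"ax":0,"ay":0,"az":0},{"dx":0,"dy":0,"dz":0,"ax":0,"ay":0,"az":0},{"dx":0,"dy":0,"dz":0,"ax":0,"ay":0,"az":0},{"dx":0,"dy":0,"dz":0,"ax":0,"ay":0,"az":0},{"dx":0,"dy":0,"dz":0,"ax":0,"ay":0,"az":0},{"dx":0,"dy":0,"dz":0,"ax":0,"ay":0,"az":0}], gripper=1)

```text
clock: 17.32
position: [0.5303, 0.0062, 0.0341]
orientation: [180.0, -0.0, 9.2]
ft_force: [-0.6, -0.2, 0.5]
finger_gap: 0.0851
finger_force: 0.0
```

>>> move_arm(deltas=[{"dx":0,"dy":0,"dz":-0.3,"ax":0,"ay":0,"az":0},{"dx":0,"dy":0,"dz":-0.5,"ax":0,"ay":0,"az":0},{"dx":0,"dy":0,"dz":-0.8,"ax":0,"ay":0,"az":0},{"dx":0,"dy":0,"dz":-0.8,"ax":0,"ay":0,"az":0},{"dx":-0.8,"dy":0,"dz":-0.5,"ax":0,"ay":0,"az":0},{"dx":-0.8,"dy":0,"dz":0,"ax":0,"ay":0,"az":0},{"dx":-0.8,"dy":0.5,"dz":0,"ax":0,"ay":0,"az":0},{"dx":-0.5,"dy":0.8,"dz":0,"ax":0,"ay":0,"az":0},{"dx":0,"dy":0.8,"dz":0,"ax":0,"ay":0,"az":0},{"dx":0,"dy":0.8,"dz":0,"ax":0,"ay":0,"az":0}])

```text
clock: 18.15
position: [0.4334, -0.1279, 0.1518]
orientation: [179.9, -0.1, 9.2]
ft_force: [0.4, 0.5, 0.4]
finger_gap: 0.0854
finger_force: 0.0
```

```bash
python3 - <<'E'
from h import *
o=arm.get_obs();print(o["position"],o["finger_gap"],o["ft_force"])
c=shot("top");S=(620.5,20.1)
cv2.imwrite("pics/t6.png",cv2.resize(c["pixels"][200:320,150:270],None,fx=5,fy=5,interpolation=0))
P=plate(c,"",(155,200,240,330));Q=infr(P,S,9.2)
for a in range(-110,5,5):
    s=Q[(Q[:,0]>=a)&(Q[:,0]<a+5)]
    if len(s):print(a,len(s),s[:,1].min().round(1),s[:,1].max().round(1))
print(np.percentile(Q[:,0],[0,1,99,100]))
E
```

```text
[ 0.43343408 -0.12793065  0.1517957 ] 0.08541508097763939 [0.44167311 0.52676247 0.44023277]
-90 1 -27.2 -27.2
-85 10 -28.0 -20.1
-80 21 -28.5 -11.1
-75 25 -37.2 -7.5
-70 39 -39.4 -6.1
-65 33 -32.5 -3.1
-60 53 -37.2 6.0
-55 55 -37.7 15.1
-50 70 -32.7 34.0
-45 72 -31.3 33.8
-40 87 -32.1 34.8
-35 75 -32.7 44.1
-30 87 -33.2 43.9
-25 74 -32.1 35.0
-20 87 -32.6 34.8
-15 82 -37.3 43.8
-10 102 -40.0 43.5
-5 78 -40.3 35.1
0 42 -28.9 32.5
[-86.35075387 -79.87132619   1.87077774   2.64348318]
```

View pics/t6.png

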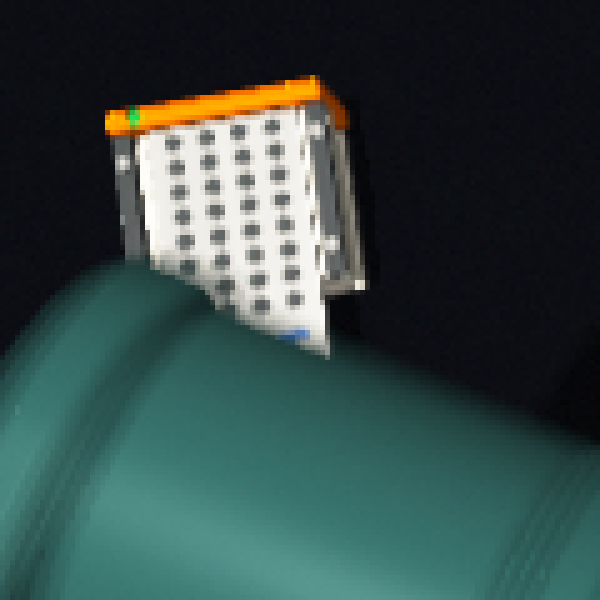

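The plate lies between the rails with its back end on the orange stop (row ~115), and the gripper is well clear. I'm handing it in.

>>> move_arm(deltas=[{"dx":0,"dy":0,"dz":0,"ax":0,"ay":0,"az":0},{"dx":0,"dy":0,"dz":0,"ax":0,"ay":0,"az":0},{"dx":0,"dy":0,"dz":0,"ax":0,"ay":0,"az":0}])

```text
clock: 18.45
position: [0.4342, -0.1262, 0.1505]
orientation: [-180.0, -0.0, 9.2]
ft_force: [-0.2, 0.3, 0.0]
finger_gap: 0.0856
finger_force: 0.0
```

```bash
python3 -c "
from cell import arm
print(arm.finish_job())"
```

```text
the job is handed in; nothing more can be done
None
```

I handed the job in at about 18.5 s: the plate lies between the dock's rails, was felt to press on the orange stop and has been let go; no verdict came back.

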